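Stock the pass-through tray and hold its lock pin open

ROBOT

A 6-joint arm with a two-finger parallel gripper is mounted at the origin on the work surface. World frame = base frame: x ahead of the robot, y to its left, z up, the work surface at z = 0. Lengths are in mm, angles in rad, forces in N, time in s.
With the tool pointing down it reaches from about 425 to 950 mm from the base axis. Payload 3.5 kg.
Tool frame: the origin (TCP) lies midway between the tips of the shut fingers; the grasp point (between the pads) lies 19 mm behind it; z points along the fingers, y is the line along which they close (so a half turn about z gives the same grasp; the last joint's range is limited). The gripper opens to 85 mm and grips with 20 to 120 N. Pads are 22 mm wide; open, the fingers measure 114 mm over their backs; the gripper's body (76 mm by 85 mm) begins 54 mm behind the grasp point. The pads swing forward as they close: fully open they stand 13 mm farther back than shut.
Start: joints at [1.011, 0.286, 1.577, -0, 1.279, -0.15], TCP at [268.901, 619.111, 231.325] pointing down, gripper open.
Joint ranges: [-2.77, 2.77], [-0.9, 2.22], [0.21, 2.48], [-1.53, 4.67], [0.24, 2.81], [-2.84, 2.84]. Speed limits (rad/s): [2.79, 2.79, 3.14, 3.14, 3.14, 3.14].

INTERFACE

Orientations are given as a unit quaternion [x, y, z, w].
In Python, from rig import read_state, get_image, camera_info, finish_job, outline_of, spot_point gives the robot as it stands.
- The arm moves only by the tool send_rows, never from a script. Its argument "moves" is a list of rows, each an object of numbers: "tx", "ty", "tz": the shift along the world's x, y, z each as a share of 150 mm, from -1 to 1; "rx", "ry", "rz": the turn, a rotation vector about the world's x, y, z each as a share of 360 degrees, from -1 to 1; "fingers": the gripper's target within -1 to 1 (shut at 1, half-way at 0, fully open at -1). A call has exactly 8 rows; each row is the pose to reach, as a shift and turn from the pose commanded when the call began, turning the shorter way round; what a row does not reach only later rows make up. A row lasts 1/8 s, in which the tool goes at most 62.5 mm and 10.7 degrees, less where a joint would pass 70% of its speed; a pose out of reach is approached as far as the arm can. A call with a number of a shift or a turn outside -1 to 1 is refused whole. A call with a gripper value outside its range is refused whole. The fingers move at their own pace and stop on an object; the grip force is fixed at half the most. Time passes only in rows, so rows that repeat a pose let the fingers close, or fill a call up. It gives the time, the measured TCP pose, the force, the opening and the grip force at its end, in the units of the state.
- read_state(): the state, without advancing time (a new reading comes with each control period).
- get_image(name): name is "side" or "top" or "wrist"; returns (picture, depth): 384x512x3 uint8, red, green, blue; 384x512 float32, mm along the optical axis (not along the pixel's ray), 0 where there is no reading.
- camera_info(name): a dict with "camera_matrix" (3x3 intrinsics, pixels), "xyz" and "rotation" of the camera in the world; the wrist camera has in their place "hand_eye" (4x4, takes a point from camera to tool coordinates, whose origin is the TCP and whose axes are the flange's). Camera axes: x right, y down, z forward; pixel columns grow to the right and rows downward; lengths in mm; the calibration is good to about 2 mm. The wrist camera is an equidistant fisheye: a pixel r from the principal point sees the ray r / f radians off the axis. A picture is of the moment at which its call begins: read the wrist's pose just before it. camera_info takes no time and is no camera call.
- finish_job(): hands the job in; it is judged then, once.
Trained networks look in the newest picture that a camera, given by its name, has taken for a name from the list of things; names that differ only in an ending like _2 or _b are one class to them, and where a whole thing is asked for, a point or a joint stands for the part that bears it (a point fixed in the world has none). Each returns a list of dicts, best first, with "confidence" (0 to 1); they miss things now and then, are a little off and sometimes report something else, mostly with a low value. They report only what shows in the picture. A call takes as long as a camera call. They do not tell look-alikes from the thing itself.
- outline_of(camera, name): "region" (384x512 bool, what is visible of it) and "box" ([centre column, centre row, width, height] in pixels, round what is visible of it).
- spot_point(camera, name): "location" ([column, row] in pixels: a listed point, or the origin of a listed thing).
The state is a dict: "time_s": time; "q": joint angles; "joint_vel": joint speeds; "joint_torque": joint torques, N m; "tcp_pos": TCP position; "eef_rot": TCP orientation; "contact_force": force on the tool from outside, world axes, zero at the start; "wrist_torque": the same for the moment, N m; "grip_width": finger opening in mm; "finger_force": force on a finger pad.
Only numpy, scipy, OpenCV 4.12 (cv2) and the standard library are available. Lean on these libraries where they do the work, as an engineer would, in place of code of your own. Each camera call takes 0.05 s, during which the arm holds its last target. There are 200 camera calls.

TASK

Stock the pass-through tray on the counter: stand the red-capped spice jar upright in the blue bin and lay both orange measuring spoons in the white bin, leaving everything else on the counter where it is. Then take the red knob of the tray's sprung lock pin, pull it straight up as far as it goes so that the pin is clear of its hole, and finish while still holding it up there, so that the cook can slide the tray out.

Things in the scene. Friction and masses are not known exactly. Their poses are not given: they have to be found in the camera images.
- station: Tray station, fixed: steel base and aluminium tray between two rails 20 mm high, 167 x 350 mm (own x by y), tray top 12 mm above the counter. Origin: centre of underside; y is the long axis, towards the lock pin. Two bins on it at y = -115 and +3 mm. At y = +125 mm a grey bracket (60 mm wide, y = 103 to 173 mm, top 55 mm above the counter) carries the lock pin over its hole in the tray.
- bin_blue: Blue open bin for the jar, fixed on the tray, in either of the two bin places. Outside 136 x 112 x 45 mm (own x, y, z), walls and floor 4 mm. Origin: centre of its underside, 12 mm above the counter; axes parallel to the station's.
- bin_white: White open bin for the spoons, fixed on the tray, in the other place. Same size, origin and axes as the blue bin.
- jar: Spice jar, reddish brown with a paper label and a red cap, standing upright on the counter; diameter 44 mm, height 88 mm, about 120 g. Origin: centre of its underside, z up its axis.
- spoon_a: Orange plastic measuring spoon, lying, about 30 g, 120 mm long: a round straight handle 12 mm thick from x = -64 mm to the bowl, and a round bowl 36 mm across, 16 mm high, centred at x = +38 mm. Origin: on the underside, level with the counter, beneath the handle, whose centre line is there 10 mm up: a good place to grip. x points along the handle to the bowl, z up.
- spoon_b: A second orange measuring spoon, the same as spoon_a.
- pin_knob: Red cylindrical knob on the lock pin, 30 mm across, 30 mm high, axis vertical, free all round; rises straight up by 22 mm to a stop. Origin: its centre, 86 mm above the counter when seated, 108 mm fully up. A spring pulls it down, about 6 N seated to 13 N fully up; it snaps back if let go. The pin leaves its hole 6 mm up. Below: a collar 22 mm across, top 66 mm above the counter.
- paper_cup: Bystander: brown paper cup, 72 mm wide, 90 mm high. Origin: centre of underside.
- garlic: Bystander: white garlic bulb, 52 mm wide, 50 mm high. Origin: centre of underside.
- measuring_cup: Bystander: steel measuring cup, 68 mm wide, 40 mm high. Origin: centre of underside.
- sauce: Bystander: dark sauce bottle with a green cap, 60 mm wide, 170 mm high. Origin: centre of underside.
- onion: Bystander: brown onion, 68 mm wide, 68 mm high. Origin: centre of underside.
- tub: Bystander: white tub with a green lid, 106 mm wide, 70 mm high. Origin: centre of underside.
Not all that is in view belongs to the job. What is shaped like the spoon_b but yellow is not meant. Of the things that look like the jar, take the one that is farthest to the robot's left at the start.

How it is judged:
By the outcome, as a careful person would: the job done as asked, in the order asked, and still so for the second after the job is handed in, while the arm keeps its last pose, push and grip.
It also fails if it takes over 72 s, if anything falls off the work surface, if the arm or the gripper's body presses on something with over 40 N, if the wrist force passes 120 N, or if a joint passes its speed limit or range.

## Working session

There is one attempt and no reset: what is moved stays moved. The work goes in short steps, Python scripts to look and compute and a tool call to move; the robot and the scene stay as the last step left them, time stands still between calls to the robot, and variables do not carry over. Pictures are saved under pics/ and viewed, at most 13 in all, crops included, and the job is handed in when it is done.

Besides the shell and the picture viewer there is one more tool, called after ">>>" by a JSON object that holds its "api" and its "payload". send_rows: Moves the arm, as the interface text tells. Shift numbers are shares of 150 mm and turn numbers shares of 360 degrees, none past 1 either way. Its arguments: {"type":"object","properties":{"moves":{"type":"array"}},"required":["moves"]}

```bash
mkdir -p pics
cat > h.py <<'E'
import numpy as np, cv2
from rig import *
def world(cam,depth,uv,info=None):
    i=info or camera_info(cam);K=np.array(i['camera_matrix']);uv=np.atleast_2d(uv).astype(int)
    d=depth[uv[:,1],uv[:,0]]
    p=np.c_[(uv[:,0]-K[0,2])/K[0,0]*d,(uv[:,1]-K[1,2])/K[1,1]*d,d]
    R=np.array(i['rotation']);
    return p@R.T+np.array(i['xyz']),d
def region_pts(cam,depth,reg):
    v,u=np.nonzero(reg&(depth>0));return world(cam,depth,np.c_[u,v])[0]
def save(n,im,s=1): cv2.imwrite('pics/'+n,cv2.resize(im[:,:,::-1],None,fx=s,fy=s))
E
python3 - <<'E'
from h import *
for c in ['top','side']:
    im,d=get_image(c);save(c+'0.png',im,1.5)
    print(c,camera_info(c)); np.save(c+'.npy',d)
    for n in ['station','bin_blue','bin_white','jar','spoon_a','pin_knob','paper_cup','garlic','measuring_cup','sauce','onion','tub']:
        for o in outline_of(c,n):
            if o['confidence']<.3: continue
            p=region_pts(c,d,o['region'])
            print(n,round(o['confidence'],2),np.round(o['box']),np.round(np.median(p,0)) if len(p) else None,np.round(np.percentile(p,97,0)) if len(p) else None,np.round(np.percentile(p,3,0)) if len(p) else None, im[o['region']].mean(0).round())
print(read_state())
E
```

```text
top {'camera_matrix': array([[360.90880064,   0.        , 254.50168966],
       [  0.        , 360.90880064, 195.15797016],
       [  0.        ,   0.        ,   1.        ]]), 'xyz': array([ 444.39087203,  -52.37563736, 1409.27306852]), 'rotation': array([-0.7016721 ,  0.71061273, -0.03766456,  0.03559772])}Traceback (most recent call last):
  File "<stdin>", line 8, in <module>
  File "h.py", line 10, in region_pts
    v,u=np.nonzero(reg&(depth>0));return world(cam,depth,np.c_[u,v])[0]
                                         ~~~~~^^^^^^^^^^^^^^^^^^^^^^
  File "h.py", line 8, in world
    return p@R.T+np.array(i['xyz']),d
           ~^~~~
ValueError: matmul: Input operand 1 has a mismatch in its core dimension 0, with gufunc signature (n?,k),(k,m?)->(n?,m?) (size 4 is different from 3)
```

```bash
sed -i "s/R=np.array(i\['rotation'\]);/R=Rotation.from_quat(i['rotation']).as_matrix()/; 1a from scipy.spatial.transform import Rotation" h.py
python3 - <<'E'
from h import *
for c in ['top','side']:
    im,d=get_image(c);save(c+'0.png',im,1.5)
    np.save(c+'.npy',d)
    for n in ['station','bin_blue','bin_white','jar','spoon_a','pin_knob','paper_cup','garlic','measuring_cup','sauce','onion','tub']:
        for o in outline_of(c,n):
            if o['confidence']<.3: continue
            p=region_pts(c,d,o['region'])
            if len(p): print(c,n,round(o['confidence'],2),np.round(o['box']),*[np.round(np.percentile(p,k,0)) for k in (3,50,97)], im[o['region']].mean(0).round())
print({k:np.round(v,3) for k,v in read_state().items()}, camera_info('side'),camera_info('wrist'))
E
```

```text
top station 0.69 [193. 205.  94.  61.] [453.  46.   4.] [567. 284.  15.] [656. 349.  98.] [114. 113. 118.]
top bin_blue 0.7 [221. 208.  37.  41.] [464.   9.  10.] [530.  69.  17.] [596. 127.  58.] [ 51.  75. 113.]
top bin_white 0.86 [190. 207.  36.  40.] [491. 123.  10.] [558. 185.  17.] [624. 242.  58.] [120. 121. 128.]
top jar 0.77 [401. 209.  22.  12.] [ 500. -664.    0.] [ 520. -602.   76.] [ 541. -590.   92.] [98. 54. 53.]
top spoon_a 0.47 [342. 166.  26.  16.] [ 673. -461.   -1.] [ 703. -429.   10.] [ 730. -363.   19.] [113. 113.  59.]
top pin_knob 0.64 [158. 194.   6.   9.] [571. 285.  95.] [582. 297. 101.] [593. 309. 105.] [117.  52.  51.]
top paper_cup 0.74 [276. 150.  20.  26.] [ 723. -170.   -1.] [ 766. -141.   32.] [ 787. -106.   92.] [76. 63. 53.]
top measuring_cup 0.63 [271. 180.  15.  18.] [ 617. -155.    0.] [ 648. -127.   17.] [674. -98.  43.] [95. 92. 91.]
top sauce 0.61 [233. 147.  17.  21.] [746.  -7.  13.] [762.  17. 113.] [786.  45. 171.] [54. 57. 48.]
top onion 0.7 [176. 157.  18.  16.] [715. 211.   0.] [740. 237.  48.] [771. 269.  64.] [97. 69. 57.]
top tub 0.
[... 2649 characters left out ...]
       ,   0.        ,   1.        ]]), 'xyz': array([  75.59253515, -728.0337232 ,  907.26731135]), 'rotation': array([ 0.86669451, -0.31632425,  0.12282875, -0.36564012])} {'camera_matrix': array([[297.31863964,   0.        , 255.29236012],
       [  0.        , 297.31863964, 193.1171831 ],
       [  0.        ,   0.        ,   1.        ]]), 'hand_eye': array([[-2.75159993e-04, -9.63635794e-01, -2.67218976e-01,
         6.58009722e+01],
       [ 9.99999676e-01, -6.29269359e-05, -8.02791999e-04,
        -3.93099335e-01],
       [ 7.56783833e-04, -2.67219111e-01,  9.63635499e-01,
        -1.42368907e+02],
       [ 0.00000000e+00,  0.00000000e+00,  0.00000000e+00,
         1.00000000e+00]])}
```

View pics/top0.png

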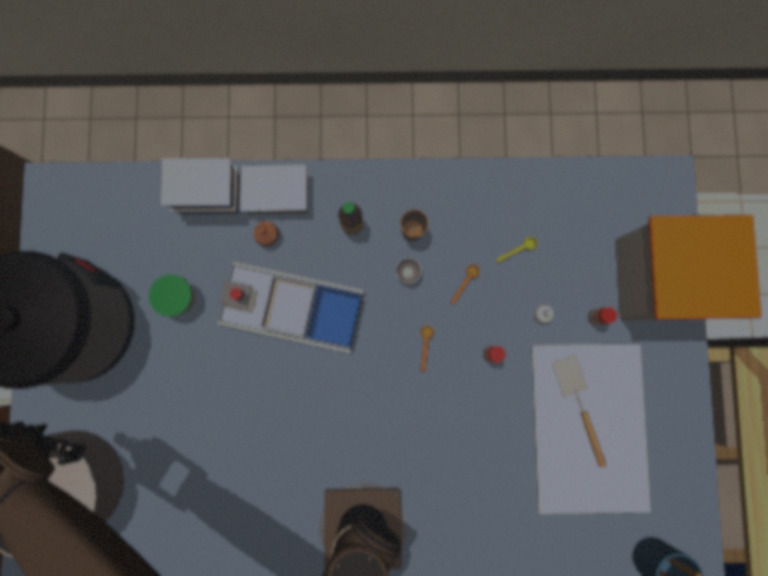

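View pics/side0.png

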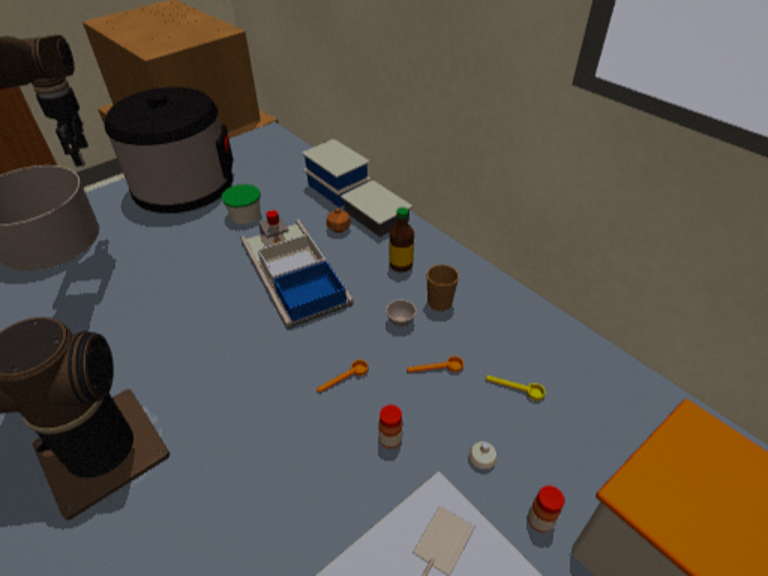

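The top view shows two red-capped jars, at pixels (497,355) and (607,316). There are two orange spoons, at (427,348) and (465,284), and a yellow look-alike at (517,250). The blue bin is at (335,316), the white bin at (290,307) and the knob at (237,294). The robot's left is +y, so the jar I want is the one at about (422,-343), pixel (497,355).

```bash
cat > fit.py <<'E'
from h import *
def spoon(p):
    p=p[(p[:,2]>4)&(p[:,2]<25)]; xy=p[:,:2]; c=xy.mean(0)
    ax=np.linalg.svd(xy-c)[2][0]; s=(xy-c)@ax; t=(xy-c)@[-ax[1],ax[0]]
    if np.ptp(t[s>np.percentile(s,85)])<np.ptp(t[s<np.percentile(s,15)]): ax=-ax; s=-s
    # handle-only refit
    lo=s.min(); h=xy[(s<lo+75)]; hc=h.mean(0); a2=np.linalg.svd(h-hc)[2][0]; a2*=np.sign(a2@ax)
    s2=(xy-hc)@a2
    l,u=np.percentile(s2,[.5,99.5]); o=hc+a2*((l+64+u-56)/2)
    return o.round(1),np.degrees(np.arctan2(a2[1],a2[0])).round(1),round(u-l,1),len(xy)
E
python3 - <<'E'
from fit import *
for c in ['top','side']:
    im,d=get_image(c)
    hsv=cv2.cvtColor(im,cv2.COLOR_RGB2HSV)
    if c=='side': save('jarcrop.png',im[215:400,200:400],3)
    v,u=np.mgrid[:384,:512]; P=world(c,d,np.c_[u.ravel(),v.ravel()])[0].reshape(384,512,3)
    H,S,V=cv2.split(hsv)
    def near(x,y,r): return (np.hypot(P[...,0]-x,P[...,1]-y)<r)&(d>0)
    for n,x,y in (('a',450,-170),('b',615,-280)):
        m=near(x,y,95)&(P[...,2]>4)&(P[...,2]<25)&(S>110)&(H>4)&(H<24)
        print(c,n,spoon(P[m]))
    for n,x,y,z0,r in (('jar',425,-340,82,45),('jar2',515,-605,82,45),('knob',582,297,92,40)):
        q=P[near(x,y,r)&(P[...,2]>z0)]; (cx,cy),rr=cv2.minEnclosingCircle(q[:,:2].astype('f4')); print(c,n,round(cx,1),round(cy,1),round(rr,1),q[:,2].mean().round(1),len(q))
    q=P[near(545,130,140)&(P[...,2]>50)&(P[...,2]<62)&~near(582,297,50)]
    print(c,'bins',cv2.minAreaRect(q[:,:2].astype('f4')),len(q))
    if c=='top':
        q=P[near(270,600,200)&(P[...,0]>150)]; print('pot z',np.percentile(q[:,2],[5,50,90,99]))
    for n,b in (('blue',(H>95)&(H<125)&(S>140)),):
        q=P[near(530,70,100)&b&(P[...,2]>10)]; print(c,n,cv2.minAreaRect(q[:,:2].astype('f4')))
E
```

```text
top a (array([ 450. , -166.5]), np.float64(-8.0), np.float64(108.5), 73)
top b (array([ 614.4, -273.2]), np.float64(-33.7), np.float64(107.2), 69)
top jar 428.8 -334.5 19.7 87.3 97
top jar2 518.3 -611.6 21.2 87.4 93
top knob 583.9 298.8 15.0 99.5 56
top bins ((542.7435302734375, 123.93567657470703), (231.5153045654297, 136.05105590820312), 76.83052825927734) 305
pot z [ -3.98695051  23.42796675 563.37020154 590.83534322]
top blue ((528.863525390625, 62.072837829589844), (100.13114929199219, 123.81572723388672), 76.7709732055664)
side a (array([ 449.8, -168. ]), np.float64(-7.2), np.float64(114.9), 177)
side b (array([ 612.6, -273.9]), np.float64(-33.3), np.float64(114.8), 177)
side jar 429.7 -333.4 20.7 87.7 163
side jar2 520.7 -610.4 20.3 87.7 235
side knob 583.2 298.1 16.0 99.2 41
side bins ((544.4542846679688, 125.61630249023438), (236.6144256591797, 136.77635192871094), 76.8632583618164) 412
side blue ((529.1339111328125, 66.36326599121094), (116.80155944824219, 135.63917541503906), 77.49408721923828)
```

View pics/jarcrop.png

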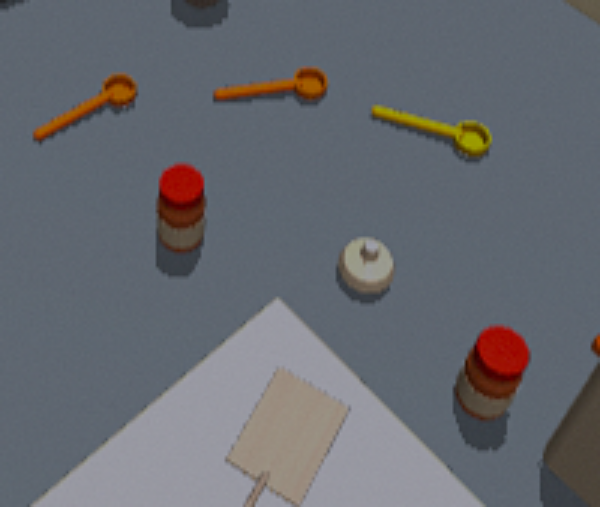

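The crop shows the chosen jar at (182,205), with the red cap and label. Its twin at (495,375) is farther right. The orange spoons are at (85,105) and (270,85), and the yellow one at (435,125) is left alone. Setting out.

>>> {"api": "send_rows", "payload": {"moves": [{"tx": 0.07, "ty": -0.1, "tz": 0, "rx": 0, "ry": 0, "rz": 0, "fingers": -1}, {"tx": 0.16, "ty": -0.24, "tz": 0, "rx": 0, "ry": 0, "rz": 0, "fingers": -1}, {"tx": 0.25, "ty": -0.37, "tz": 0, "rx": 0, "ry": 0, "rz": 0, "fingers": -1}, {"tx": 0.33, "ty": -0.5, "tz": 0, "rx": 0, "ry": 0, "rz": 0, "fingers": -1}, {"tx": 0.42, "ty": -0.63, "tz": 0, "rx": 0, "ry": 0, "rz": 0, "fingers": -1}, {"tx": 0.5, "ty": -0.75, "tz": 0, "rx": 0, "ry": 0, "rz": 0, "fingers": -1}, {"tx": 0.58, "ty": -0.88, "tz": 0, "rx": 0, "ry": 0, "rz": 0, "fingers": -1}, {"tx": 0.667, "ty": -1, "tz": 0, "rx": 0, "ry": 0, "rz": 0, "fingers": -1}]}}

```text
time_s: 2.5
tcp_pos: [369.7, 467.8, 231.4]
eef_rot: [0.203, 0.979, 0.0, 0.0]
contact_force: [-0.6, 0.7, 0.4]
grip_width: 85.1
finger_force: 0.0
```

>>> {"api": "send_rows", "payload": {"moves": [{"tx": 0.08, "ty": -0.12, "tz": 0, "rx": 0, "ry": 0, "rz": 0, "fingers": -1}, {"tx": 0.16, "ty": -0.25, "tz": 0, "rx": 0, "ry": 0, "rz": 0, "fingers": -1}, {"tx": 0.25, "ty": -0.37, "tz": 0, "rx": 0, "ry": 0, "rz": 0, "fingers": -1}, {"tx": 0.33, "ty": -0.5, "tz": 0, "rx": 0, "ry": 0, "rz": 0, "fingers": -1}, {"tx": 0.42, "ty": -0.63, "tz": 0, "rx": 0, "ry": 0, "rz": 0, "fingers": -1}, {"tx": 0.5, "ty": -0.75, "tz": 0, "rx": 0, "ry": 0, "rz": 0, "fingers": -1}, {"tx": 0.58, "ty": -0.88, "tz": 0, "rx": 0, "ry": 0, "rz": 0, "fingers": -1}, {"tx": 0.667, "ty": -1, "tz": 0, "rx": 0, "ry": 0, "rz": 0, "fingers": -1}]}}

```text
time_s: 3.5
tcp_pos: [469.6, 317.8, 231.3]
eef_rot: [0.203, 0.979, 0.0, -0.0]
contact_force: [0.6, 0.6, 0.4]
grip_width: 85.4
finger_force: 0.0
```

>>> {"api": "send_rows", "payload": {"moves": [{"tx": 0, "ty": -0.12, "tz": 0, "rx": 0, "ry": 0, "rz": 0, "fingers": -1}, {"tx": 0, "ty": -0.25, "tz": 0, "rx": 0, "ry": 0, "rz": 0, "fingers": -1}, {"tx": 0, "ty": -0.37, "tz": 0, "rx": 0, "ry": 0, "rz": 0, "fingers": -1}, {"tx": 0, "ty": -0.5, "tz": 0, "rx": 0, "ry": 0, "rz": 0, "fingers": -1}, {"tx": 0, "ty": -0.63, "tz": 0, "rx": 0, "ry": 0, "rz": 0, "fingers": -1}, {"tx": 0, "ty": -0.75, "tz": 0, "rx": 0, "ry": 0, "rz": 0, "fingers": -1}, {"tx": 0, "ty": -0.88, "tz": 0, "rx": 0, "ry": 0, "rz": 0, "fingers": -1}, {"tx": 0, "ty": -1, "tz": 0, "rx": 0, "ry": 0, "rz": 0, "fingers": -1}]}}

```text
time_s: 4.5
tcp_pos: [469.0, 167.9, 231.4]
eef_rot: [0.204, 0.979, 0.0, 0.0]
contact_force: [-0.1, -0.0, -0.3]
grip_width: 85.7
finger_force: 0.0
```

>>> {"api": "send_rows", "payload": {"moves": [{"tx": 0, "ty": -0.12, "tz": 0, "rx": 0, "ry": 0, "rz": 0, "fingers": -1}, {"tx": 0, "ty": -0.25, "tz": 0, "rx": 0, "ry": 0, "rz": 0, "fingers": -1}, {"tx": 0, "ty": -0.37, "tz": 0, "rx": 0, "ry": 0, "rz": 0, "fingers": -1}, {"tx": 0, "ty": -0.5, "tz": 0, "rx": 0, "ry": 0, "rz": 0, "fingers": -1}, {"tx": 0, "ty": -0.63, "tz": 0, "rx": 0, "ry": 0, "rz": 0, "fingers": -1}, {"tx": 0, "ty": -0.75, "tz": 0, "rx": 0, "ry": 0, "rz": 0, "fingers": -1}, {"tx": 0, "ty": -0.88, "tz": 0, "rx": 0, "ry": 0, "rz": 0, "fingers": -1}, {"tx": 0, "ty": -1, "tz": 0, "rx": 0, "ry": 0, "rz": 0, "fingers": -1}]}}

```text
time_s: 5.5
tcp_pos: [468.9, 17.9, 231.3]
eef_rot: [0.204, 0.979, 0.0, 0.0]
contact_force: [-0.0, -0.6, -0.2]
grip_width: 85.2
finger_force: 0.0
```

>>> {"api": "send_rows", "payload": {"moves": [{"tx": 0, "ty": -0.12, "tz": 0, "rx": 0, "ry": 0, "rz": 0, "fingers": -1}, {"tx": 0, "ty": -0.25, "tz": 0, "rx": 0, "ry": 0, "rz": 0, "fingers": -1}, {"tx": 0, "ty": -0.37, "tz": 0, "rx": 0, "ry": 0, "rz": 0, "fingers": -1}, {"tx": 0, "ty": -0.5, "tz": 0, "rx": 0, "ry": 0, "rz": 0, "fingers": -1}, {"tx": 0, "ty": -0.63, "tz": 0, "rx": 0, "ry": 0, "rz": 0, "fingers": -1}, {"tx": 0, "ty": -0.75, "tz": 0, "rx": 0, "ry": 0, "rz": 0, "fingers": -1}, {"tx": 0, "ty": -0.88, "tz": 0, "rx": 0, "ry": 0, "rz": 0, "fingers": -1}, {"tx": 0, "ty": -1, "tz": 0, "rx": 0, "ry": 0, "rz": 0, "fingers": -1}]}}

```text
time_s: 6.5
tcp_pos: [468.9, -132.0, 231.3]
eef_rot: [0.204, 0.979, 0.0, 0.0]
contact_force: [0.1, 0.1, -0.1]
grip_width: 85.6
finger_force: 0.0
```

>>> {"api": "send_rows", "payload": {"moves": [{"tx": 0, "ty": -0.12, "tz": 0, "rx": 0, "ry": 0, "rz": 0, "fingers": -1}, {"tx": 0, "ty": -0.25, "tz": 0, "rx": 0, "ry": 0, "rz": 0, "fingers": -1}, {"tx": 0, "ty": -0.37, "tz": 0, "rx": 0, "ry": 0, "rz": 0, "fingers": -1}, {"tx": 0, "ty": -0.5, "tz": 0, "rx": 0, "ry": 0, "rz": 0, "fingers": -1}, {"tx": 0, "ty": -0.63, "tz": 0, "rx": 0, "ry": 0, "rz": 0, "fingers": -1}, {"tx": 0, "ty": -0.75, "tz": 0, "rx": 0, "ry": 0, "rz": 0, "fingers": -1}, {"tx": 0, "ty": -0.88, "tz": 0, "rx": 0, "ry": 0, "rz": 0, "fingers": -1}, {"tx": 0, "ty": -1, "tz": 0, "rx": 0, "ry": 0, "rz": 0, "fingers": -1}]}}

```text
time_s: 7.5
tcp_pos: [469.0, -282.2, 231.3]
eef_rot: [0.204, 0.979, 0.0, -0.0]
contact_force: [0.7, -0.4, 0.3]
grip_width: 85.2
finger_force: 0.0
```

>>> {"api": "send_rows", "payload": {"moves": [{"tx": -0.05, "ty": -0.06, "tz": -0.05, "rx": 0, "ry": 0, "rz": 0, "fingers": -1}, {"tx": -0.1, "ty": -0.13, "tz": -0.12, "rx": 0, "ry": 0, "rz": 0, "fingers": -1}, {"tx": -0.15, "ty": -0.2, "tz": -0.2, "rx": 0, "ry": 0, "rz": 0, "fingers": -1}, {"tx": -0.2, "ty": -0.27, "tz": -0.3, "rx": 0, "ry": 0, "rz": 0, "fingers": -1}, {"tx": -0.24, "ty": -0.32, "tz": -0.38, "rx": 0, "ry": 0, "rz": 0, "fingers": -1}, {"tx": -0.265, "ty": -0.353, "tz": -0.44, "rx": 0, "ry": 0, "rz": 0, "fingers": -1}, {"tx": -0.265, "ty": -0.353, "tz": -0.467, "rx": 0, "ry": 0, "rz": 0, "fingers": -1}, {"tx": -0.265, "ty": -0.353, "tz": -0.467, "rx": 0, "ry": 0, "rz": 0, "fingers": -1}]}}

```text
time_s: 8.5
tcp_pos: [429.4, -333.7, 161.1]
eef_rot: [0.203, 0.979, 0.0, -0.0]
contact_force: [1.0, -0.5, 0.3]
grip_width: 85.5
finger_force: 0.0
```

```bash
cat >> h.py <<'E'
def wrist_world(z,uv):
    """intersect wrist-camera rays with plane at height z"""
    s=read_state();i=camera_info('wrist');K=np.array(i['camera_matrix']);T=np.array(i['hand_eye'])
    uv=np.atleast_2d(uv).astype(float);a=(uv-K[:2,2])/[K[0,0],K[1,1]];th=np.hypot(a[:,0],a[:,1])+1e-9
    r=np.c_[a/th[:,None]*np.sin(th)[:,None],np.cos(th)]
    R=Rotation.from_quat(s['eef_rot']).as_matrix();o=R@T[:3,3]+s['tcp_pos'];w=r@T[:3,:3].T@R.T
    return o+w*((z-o[2])/w[:,2])[:,None]
E
python3 - <<'E'
from h import *
im,d=get_image('wrist');save('w1.png',im)
for o in outline_of('wrist','jar'):
    if o['confidence']<.3: continue
    v,u=np.nonzero(o['region']);H=cv2.cvtColor(im,cv2.COLOR_RGB2HSV)[v,u]
    m=(H[:,1]>190)&((H[:,0]<4)|(H[:,0]>176))
    print(o['confidence'],o['box'],m.sum(),cv2.minEnclosingCircle(wrist_world(88,np.c_[u,v][m])[:,:2].astype('f4')) if m.sum() else 0)
E
```

```text
0.73 [98.7, 347.1, 24.2, 35.8] 41 ((529.7996826171875, -592.0104370117188), 16.7987060546875)
0.57 [253.4, 193.3, 51.2, 64.3] 2040 ((428.5815734863281, -334.3223571777344), 20.58368682861328)
```

View pics/w1.png

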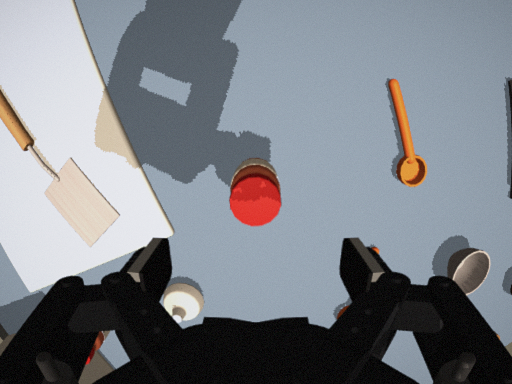

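The wrist view shows the red cap at (255,200), centred between the fingers. It gives the jar at (428.6,-334.3), which matches the overhead fix.

>>> {"api": "send_rows", "payload": {"moves": [{"tx": 0, "ty": 0, "tz": -0.12, "rx": 0, "ry": 0, "rz": 0, "fingers": -1}, {"tx": 0, "ty": 0, "tz": -0.28, "rx": 0, "ry": 0, "rz": 0, "fingers": -1}, {"tx": 0, "ty": 0, "tz": -0.45, "rx": 0, "ry": 0, "rz": 0, "fingers": -1}, {"tx": 0, "ty": 0, "tz": -0.62, "rx": 0, "ry": 0, "rz": 0, "fingers": -1}, {"tx": 0, "ty": 0, "tz": -0.76, "rx": 0, "ry": 0, "rz": 0, "fingers": -1}, {"tx": 0, "ty": 0, "tz": -0.833, "rx": 0, "ry": 0, "rz": 0, "fingers": -1}, {"tx": 0, "ty": 0, "tz": -0.833, "rx": 0, "ry": 0, "rz": 0, "fingers": 1}, {"tx": 0, "ty": 0, "tz": -0.833, "rx": 0, "ry": 0, "rz": 0, "fingers": 1}]}}

```text
time_s: 9.6
tcp_pos: [429.8, -334.3, 37.1]
eef_rot: [0.203, 0.979, -0.0, 0.001]
contact_force: [0.0, -0.1, 0.2]
grip_width: 51.5
finger_force: 0.0
```

>>> {"api": "send_rows", "payload": {"moves": [{"tx": 0, "ty": 0, "tz": 0, "rx": 0, "ry": 0, "rz": 0, "fingers": 1}, {"tx": 0, "ty": 0, "tz": 0, "rx": 0, "ry": 0, "rz": 0, "fingers": 1}, {"tx": 0, "ty": 0, "tz": 0, "rx": 0, "ry": 0, "rz": 0, "fingers": 1}, {"tx": 0, "ty": 0, "tz": 0, "rx": 0, "ry": 0, "rz": 0, "fingers": 1}, {"tx": 0, "ty": 0, "tz": 0.07, "rx": 0, "ry": 0, "rz": 0, "fingers": 1}, {"tx": 0, "ty": 0, "tz": 0.2, "rx": 0, "ry": 0, "rz": 0, "fingers": 1}, {"tx": 0, "ty": 0, "tz": 0.35, "rx": 0, "ry": 0, "rz": 0, "fingers": 1}, {"tx": 0, "ty": 0, "tz": 0.5, "rx": 0, "ry": 0, "rz": 0, "fingers": 1}]}}

```text
time_s: 10.6
tcp_pos: [429.1, -333.7, 112.7]
eef_rot: [0.203, 0.979, -0.0, -0.0]
contact_force: [-0.3, 0.4, -1.9]
grip_width: 42.1
finger_force: 61.0
```

>>> {"api": "send_rows", "payload": {"moves": [{"tx": 0.015, "ty": 0.06, "tz": 0.08, "rx": 0, "ry": 0, "rz": 0, "fingers": 1}, {"tx": 0.04, "ty": 0.15, "tz": 0.15, "rx": 0, "ry": 0, "rz": 0, "fingers": 1}, {"tx": 0.07, "ty": 0.27, "tz": 0.22, "rx": 0, "ry": 0, "rz": 0, "fingers": 1}, {"tx": 0.1, "ty": 0.39, "tz": 0.28, "rx": 0, "ry": 0, "rz": 0, "fingers": 1}, {"tx": 0.13, "ty": 0.51, "tz": 0.32, "rx": 0, "ry": 0, "rz": 0, "fingers": 1}, {"tx": 0.16, "ty": 0.64, "tz": 0.333, "rx": 0, "ry": 0, "rz": 0, "fingers": 1}, {"tx": 0.19, "ty": 0.77, "tz": 0.333, "rx": 0, "ry": 0, "rz": 0, "fingers": 1}, {"tx": 0.224, "ty": 0.892, "tz": 0.333, "rx": 0, "ry": 0, "rz": 0, "fingers": 1}]}}

```text
time_s: 11.6
tcp_pos: [462.9, -198.5, 160.8]
eef_rot: [0.203, 0.979, 0.0, -0.0]
contact_force: [-0.3, -0.1, -2.0]
grip_width: 42.0
finger_force: 61.0
```

>>> {"api": "send_rows", "payload": {"moves": [{"tx": 0.03, "ty": 0.11, "tz": 0, "rx": 0, "ry": 0, "rz": 0, "fingers": 1}, {"tx": 0.06, "ty": 0.22, "tz": 0, "rx": 0, "ry": 0, "rz": 0, "fingers": 1}, {"tx": 0.09, "ty": 0.33, "tz": 0, "rx": 0, "ry": 0, "rz": 0.004, "fingers": 1}, {"tx": 0.12, "ty": 0.45, "tz": 0, "rx": 0, "ry": 0, "rz": 0.009, "fingers": 1}, {"tx": 0.15, "ty": 0.56, "tz": 0, "rx": 0, "ry": 0, "rz": 0.014, "fingers": 1}, {"tx": 0.18, "ty": 0.67, "tz": 0, "rx": 0, "ry": 0, "rz": 0.019, "fingers": 1}, {"tx": 0.2, "ty": 0.78, "tz": 0, "rx": 0, "ry": 0, "rz": 0.024, "fingers": 1}, {"tx": 0.224, "ty": 0.892, "tz": 0, "rx": 0, "ry": 0, "rz": 0.0285, "fingers": 1}]}}

```text
time_s: 12.6
tcp_pos: [496.6, -65.2, 161.3]
eef_rot: [0.114, 0.993, -0.0, -0.0]
contact_force: [0.5, 0.6, -1.1]
grip_width: 41.5
finger_force: 61.0
```

>>> {"api": "send_rows", "payload": {"moves": [{"tx": 0.03, "ty": 0.12, "tz": 0, "rx": 0, "ry": 0, "rz": 0, "fingers": 1}, {"tx": 0.07, "ty": 0.27, "tz": 0, "rx": 0, "ry": 0, "rz": 0, "fingers": 1}, {"tx": 0.11, "ty": 0.44, "tz": 0, "rx": 0, "ry": 0, "rz": 0, "fingers": 1}, {"tx": 0.15, "ty": 0.6, "tz": 0, "rx": 0, "ry": 0, "rz": 0, "fingers": 1}, {"tx": 0.19, "ty": 0.75, "tz": 0, "rx": 0, "ry": 0, "rz": 0, "fingers": 1}, {"tx": 0.215, "ty": 0.85, "tz": 0, "rx": 0, "ry": 0, "rz": 0, "fingers": 1}, {"tx": 0.224, "ty": 0.892, "tz": 0, "rx": 0, "ry": 0, "rz": 0, "fingers": 1}, {"tx": 0.224, "ty": 0.892, "tz": 0, "rx": 0, "ry": 0, "rz": 0, "fingers": 1}]}}

```text
time_s: 13.6
tcp_pos: [530.0, 67.7, 161.2]
eef_rot: [0.115, 0.993, -0.0, -0.0]
contact_force: [0.4, -0.1, -1.7]
grip_width: 41.8
finger_force: 61.0
```

Run:
```python
from h import *
im,d=get_image('wrist');save('w2.png',im); print(read_state()['tcp_pos'])
```

```text
[529.97104276  67.3274207  161.20757112]
```

View pics/w2.png

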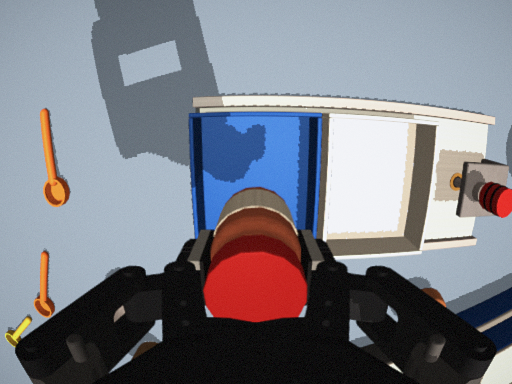

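The jar is held upright at (255,270), over the blue bin and square to it. The white bin is at (370,185) and the knob at (490,200).

>>> {"api": "send_rows", "payload": {"moves": [{"tx": 0, "ty": 0, "tz": -0.1, "rx": 0, "ry": 0, "rz": 0, "fingers": 1}, {"tx": 0, "ty": 0, "tz": -0.25, "rx": 0, "ry": 0, "rz": 0, "fingers": 1}, {"tx": 0, "ty": 0, "tz": -0.42, "rx": 0, "ry": 0, "rz": 0, "fingers": 1}, {"tx": 0, "ty": 0, "tz": -0.56, "rx": 0, "ry": 0, "rz": 0, "fingers": 1}, {"tx": 0, "ty": 0, "tz": -0.65, "rx": 0, "ry": 0, "rz": 0, "fingers": 1}, {"tx": 0, "ty": 0, "tz": -0.7, "rx": 0, "ry": 0, "rz": 0, "fingers": 1}, {"tx": 0, "ty": 0, "tz": -0.722, "rx": 0, "ry": 0, "rz": 0, "fingers": 1}, {"tx": 0, "ty": 0, "tz": -0.722, "rx": 0, "ry": 0, "rz": 0, "fingers": 1}]}}

```text
time_s: 14.65
tcp_pos: [531.0, 67.5, 53.9]
eef_rot: [0.115, 0.993, 0.0, 0.001]
contact_force: [0.4, -0.3, -1.0]
grip_width: 41.7
finger_force: 61.0
```

>>> {"api": "send_rows", "payload": {"moves": [{"tx": 0, "ty": 0, "tz": 0, "rx": 0, "ry": 0, "rz": 0, "fingers": -0.2}, {"tx": 0, "ty": 0, "tz": 0, "rx": 0, "ry": 0, "rz": 0, "fingers": -0.46}, {"tx": 0, "ty": 0, "tz": 0, "rx": 0, "ry": 0, "rz": 0, "fingers": -0.46}, {"tx": 0, "ty": 0, "tz": 0.05, "rx": 0, "ry": 0, "rz": 0, "fingers": -0.46}, {"tx": 0, "ty": 0, "tz": 0.2, "rx": 0, "ry": 0, "rz": 0, "fingers": -0.46}, {"tx": 0, "ty": 0, "tz": 0.38, "rx": 0, "ry": 0, "rz": 0, "fingers": -0.46}, {"tx": 0, "ty": 0, "tz": 0.56, "rx": 0, "ry": 0, "rz": 0, "fingers": -0.46}, {"tx": 0, "ty": 0, "tz": 0.7, "rx": 0, "ry": 0, "rz": 0, "fingers": -0.46}]}}

```text
time_s: 15.65
tcp_pos: [530.5, 67.6, 159.9]
eef_rot: [0.115, 0.993, 0.0, 0.001]
contact_force: [-0.0, 0.1, 0.4]
grip_width: 62.5
finger_force: 0.0
```

>>> {"api": "send_rows", "payload": {"moves": [{"tx": -0.02, "ty": -0.06, "tz": 0, "rx": 0, "ry": 0, "rz": 0, "fingers": 0.2}, {"tx": -0.05, "ty": -0.15, "tz": 0, "rx": 0, "ry": 0, "rz": 0.003, "fingers": 0.2}, {"tx": -0.08, "ty": -0.25, "tz": 0, "rx": 0, "ry": 0, "rz": 0.006, "fingers": 0.2}, {"tx": -0.12, "ty": -0.36, "tz": 0, "rx": 0, "ry": 0, "rz": 0.009, "fingers": 0.2}, {"tx": -0.16, "ty": -0.46, "tz": 0, "rx": 0, "ry": 0, "rz": 0.012, "fingers": 0.2}, {"tx": -0.19, "ty": -0.57, "tz": 0, "rx": 0, "ry": 0, "rz": 0.0157, "fingers": 0.2}, {"tx": -0.23, "ty": -0.68, "tz": 0, "rx": 0, "ry": 0, "rz": 0.0157, "fingers": 0.2}, {"tx": -0.267, "ty": -0.782, "tz": 0, "rx": 0, "ry": 0, "rz": 0.0157, "fingers": 0.2}]}}

```text
time_s: 16.65
tcp_pos: [489.2, -50.7, 157.3]
eef_rot: [0.066, 0.998, 0.0, -0.001]
contact_force: [0.1, -0.9, -0.4]
grip_width: 34.5
finger_force: 0.0
```

>>> {"api": "send_rows", "payload": {"moves": [{"tx": -0.04, "ty": -0.12, "tz": -0.03, "rx": 0, "ry": 0, "rz": 0, "fingers": 0.2}, {"tx": -0.08, "ty": -0.25, "tz": -0.08, "rx": 0, "ry": 0, "rz": 0, "fingers": 0.2}, {"tx": -0.13, "ty": -0.39, "tz": -0.15, "rx": 0, "ry": 0, "rz": 0, "fingers": 0.2}, {"tx": -0.18, "ty": -0.53, "tz": -0.24, "rx": 0, "ry": 0, "rz": 0, "fingers": 0.2}, {"tx": -0.22, "ty": -0.66, "tz": -0.34, "rx": 0, "ry": 0, "rz": 0, "fingers": 0.2}, {"tx": -0.255, "ty": -0.75, "tz": -0.42, "rx": 0, "ry": 0, "rz": 0, "fingers": 0.2}, {"tx": -0.267, "ty": -0.782, "tz": -0.453, "rx": 0, "ry": 0, "rz": 0, "fingers": 0.2}, {"tx": -0.267, "ty": -0.782, "tz": -0.453, "rx": 0, "ry": 0, "rz": 0, "fingers": 0.2}]}}

```text
time_s: 17.65
tcp_pos: [449.7, -167.1, 89.7]
eef_rot: [0.066, 0.998, 0.0, -0.0]
contact_force: [0.3, -0.0, 0.7]
grip_width: 33.8
finger_force: 0.0
```

```bash
cat >> fit.py <<'E'
def wrist_spoon(name,x,y):
    im,d=get_image('wrist');save(name,im)
    hsv=cv2.cvtColor(im,cv2.COLOR_RGB2HSV)
    m=(hsv[...,1]>130)&(hsv[...,0]>7)&(hsv[...,0]<19)&(hsv[...,2]>50)
    v,u=np.nonzero(m);P=wrist_world(10,np.c_[u,v])
    P=P[np.hypot(P[:,0]-x,P[:,1]-y)<90]
    print(name,spoon(P))
def jarcheck():
    for c in ('top','side'):
        im,d=get_image(c);v,u=np.mgrid[:384,:512];P=world(c,d,np.c_[u.ravel(),v.ravel()])[0]
        q=P[(np.hypot(P[:,0]-530,P[:,1]-67)<60)&(P[:,2]>92)];print(c,'jar z',np.percentile(q[:,2],95) if len(q) else 0,q.mean(0) if len(q) else 0)
E
python3 -c "
from fit import *
wrist_spoon('w3.png',450,-167); print(read_state()['tcp_pos']); jarcheck()"
```

```text
w3.png (array([ 451.7, -166.9]), np.float64(-7.4), np.float64(119.2), 2237)
[ 450.12657471 -166.94955258   90.19626965]
top jar z 107.14511032029759 [529.09961462  65.97876598 103.08439201]
side jar z 0 0
```

View pics/w3.png

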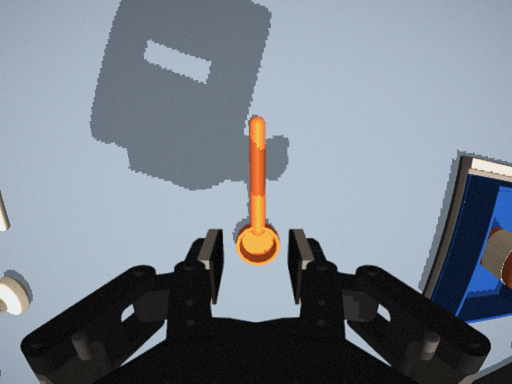

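The spoon lies along the tool's x axis, with the handle at (257,165) centred between the fingers. The fit gives (451.7,-166.9) at -7.4° and 119 mm long, as expected.

>>> {"api": "send_rows", "payload": {"moves": [{"tx": 0.01, "ty": 0, "tz": -0.08, "rx": 0, "ry": 0, "rz": 0, "fingers": 0.2}, {"tx": 0.01, "ty": 0, "tz": -0.2, "rx": 0, "ry": 0, "rz": 0, "fingers": 0.2}, {"tx": 0.01, "ty": 0, "tz": -0.34, "rx": 0, "ry": 0, "rz": 0, "fingers": 0.2}, {"tx": 0.01, "ty": 0, "tz": -0.46, "rx": 0, "ry": 0, "rz": 0, "fingers": 0.2}, {"tx": 0.01, "ty": 0, "tz": -0.54, "rx": 0, "ry": 0, "rz": 0, "fingers": 0.2}, {"tx": 0.01, "ty": 0, "tz": -0.573, "rx": 0, "ry": 0, "rz": 0, "fingers": 0.2}, {"tx": 0.01, "ty": 0, "tz": -0.573, "rx": 0, "ry": 0, "rz": 0, "fingers": 0.2}, {"tx": 0.01, "ty": 0, "tz": -0.573, "rx": 0, "ry": 0, "rz": 0, "fingers": 1}]}}

```text
time_s: 18.8
tcp_pos: [452.0, -167.4, 4.7]
eef_rot: [0.066, 0.998, -0.0, 0.001]
contact_force: [0.1, 0.5, 0.3]
grip_width: 17.0
finger_force: 0.0
```

>>> {"api": "send_rows", "payload": {"moves": [{"tx": 0, "ty": 0, "tz": 0, "rx": 0, "ry": 0, "rz": 0, "fingers": 1}, {"tx": 0, "ty": 0, "tz": 0, "rx": 0, "ry": 0, "rz": 0, "fingers": 1}, {"tx": 0, "ty": 0, "tz": 0, "rx": 0, "ry": 0, "rz": 0, "fingers": 1}, {"tx": 0, "ty": 0, "tz": 0, "rx": 0, "ry": 0, "rz": 0, "fingers": 1}, {"tx": 0, "ty": 0, "tz": 0.06, "rx": 0, "ry": 0, "rz": 0, "fingers": 1}, {"tx": 0, "ty": 0, "tz": 0.2, "rx": 0, "ry": 0, "rz": 0, "fingers": 1}, {"tx": 0, "ty": 0, "tz": 0.4, "rx": 0, "ry": 0, "rz": 0, "fingers": 1}, {"tx": 0, "ty": 0, "tz": 0.6, "rx": 0, "ry": 0, "rz": 0, "fingers": 1}]}}

```text
time_s: 19.8
tcp_pos: [451.0, -166.8, 94.7]
eef_rot: [0.066, 0.998, 0.0, -0.0]
contact_force: [0.6, 0.5, 0.2]
grip_width: 9.3
finger_force: 58.7
```

>>> {"api": "send_rows", "payload": {"moves": [{"tx": 0.02, "ty": 0.06, "tz": 0.08, "rx": 0, "ry": 0, "rz": 0, "fingers": 1}, {"tx": 0.05, "ty": 0.14, "tz": 0.18, "rx": 0, "ry": 0, "rz": 0.005, "fingers": 1}, {"tx": 0.08, "ty": 0.24, "tz": 0.28, "rx": 0, "ry": 0, "rz": 0.01, "fingers": 1}, {"tx": 0.11, "ty": 0.34, "tz": 0.36, "rx": 0, "ry": 0, "rz": 0.016, "fingers": 1}, {"tx": 0.14, "ty": 0.44, "tz": 0.42, "rx": 0, "ry": 0, "rz": 0.022, "fingers": 1}, {"tx": 0.17, "ty": 0.54, "tz": 0.44, "rx": 0, "ry": 0, "rz": 0.028, "fingers": 1}, {"tx": 0.2, "ty": 0.64, "tz": 0.44, "rx": 0, "ry": 0, "rz": 0.034, "fingers": 1}, {"tx": 0.234, "ty": 0.735, "tz": 0.44, "rx": 0, "ry": 0, "rz": 0.0396, "fingers": 1}]}}

```text
time_s: 20.8
tcp_pos: [486.5, -55.6, 159.5]
eef_rot: [-0.06, 0.998, 0.0, -0.001]
contact_force: [0.5, 0.5, -0.7]
grip_width: 9.2
finger_force: 58.7
```

>>> {"api": "send_rows", "payload": {"moves": [{"tx": 0.03, "ty": 0.09, "tz": 0, "rx": 0, "ry": 0, "rz": 0, "fingers": 1}, {"tx": 0.06, "ty": 0.18, "tz": 0, "rx": 0, "ry": 0, "rz": 0, "fingers": 1}, {"tx": 0.09, "ty": 0.28, "tz": 0, "rx": 0, "ry": 0, "rz": 0, "fingers": 1}, {"tx": 0.12, "ty": 0.37, "tz": 0, "rx": 0, "ry": 0, "rz": 0, "fingers": 1}, {"tx": 0.15, "ty": 0.46, "tz": 0, "rx": 0, "ry": 0, "rz": 0, "fingers": 1}, {"tx": 0.18, "ty": 0.55, "tz": 0, "rx": 0, "ry": 0, "rz": 0, "fingers": 1}, {"tx": 0.21, "ty": 0.64, "tz": 0, "rx": 0, "ry": 0, "rz": 0, "fingers": 1}, {"tx": 0.234, "ty": 0.735, "tz": 0, "rx": 0, "ry": 0, "rz": 0, "fingers": 1}]}}

```text
time_s: 21.8
tcp_pos: [522.0, 54.4, 160.1]
eef_rot: [-0.058, 0.998, -0.0, 0.0]
contact_force: [0.3, -0.9, -0.1]
grip_width: 9.5
finger_force: 58.7
```

>>> {"api": "send_rows", "payload": {"moves": [{"tx": 0.03, "ty": 0.1, "tz": 0, "rx": 0, "ry": 0, "rz": 0, "fingers": 1}, {"tx": 0.07, "ty": 0.22, "tz": 0, "rx": 0, "ry": 0, "rz": 0, "fingers": 1}, {"tx": 0.11, "ty": 0.35, "tz": 0, "rx": 0, "ry": 0, "rz": 0, "fingers": 1}, {"tx": 0.15, "ty": 0.48, "tz": 0, "rx": 0, "ry": 0, "rz": 0, "fingers": 1}, {"tx": 0.19, "ty": 0.6, "tz": 0, "rx": 0, "ry": 0, "rz": 0, "fingers": 1}, {"tx": 0.22, "ty": 0.7, "tz": 0, "rx": 0, "ry": 0, "rz": 0, "fingers": 1}, {"tx": 0.234, "ty": 0.735, "tz": 0, "rx": 0, "ry": 0, "rz": 0, "fingers": 1}, {"tx": 0.234, "ty": 0.735, "tz": 0, "rx": 0, "ry": 0, "rz": 0, "fingers": 1}]}}

```text
time_s: 22.8
tcp_pos: [556.8, 163.9, 160.0]
eef_rot: [-0.059, 0.998, -0.0, -0.0]
contact_force: [-0.1, -0.2, -0.7]
grip_width: 9.4
finger_force: 58.7
```

Run:
```python
from fit import *
s=read_state(); im,d=get_image('wrist');save('w4.png',im,1.4); print(s['tcp_pos'],s['grip_width'],s['q'])
# project bin inner rim corners & spoon tips for checking
i=camera_info('wrist');K=np.array(i['camera_matrix']);T=np.array(i['hand_eye']);R=Rotation.from_quat(s['eef_rot']).as_matrix()
hsv=cv2.cvtColor(im,cv2.COLOR_RGB2HSV);m=(hsv[...,1]>130)&(hsv[...,0]>7)&(hsv[...,0]<19)&(hsv[...,2]>50)
v,u=np.nonzero(m);P=wrist_world(s['tcp_pos'][2]+6,np.c_[u,v]);P=P[np.hypot(P[:,0]-557,P[:,1]-164)<95]
c=P[:,:2];C=np.array([556.9,182.5]);a=np.radians(-13.15);ux=np.array([np.cos(a),np.sin(a)]);uy=np.array([-ux[1],ux[0]])
print('spoon in bin frame',np.percentile((c-C)@ux,[.5,99.5]),np.percentile((c-C)@uy,[.5,99.5]))
for o in outline_of('wrist','bin_white')[:2]:
    v,u=np.nonzero(o['region']);q=wrist_world(57,np.c_[u,v])[:,:2]-C;print(o['confidence'],np.percentile(q@ux,[1,99]),np.percentile(q@uy,[1,99]))
```

```text
[556.78504086 163.90801691 159.97396478] 9.420202718614139 [ 1.11680402e-01  1.49344327e-01  1.87447087e+00 -2.93914548e-04
  1.11804148e+00 -1.57620797e+00]
spoon in bin frame [-56.65225132  50.39627727] [-88.26609674  31.48731009]
0.81 [-66.57903392  61.52978572] [-56.81783324  52.64146933]
```

View pics/w4.png

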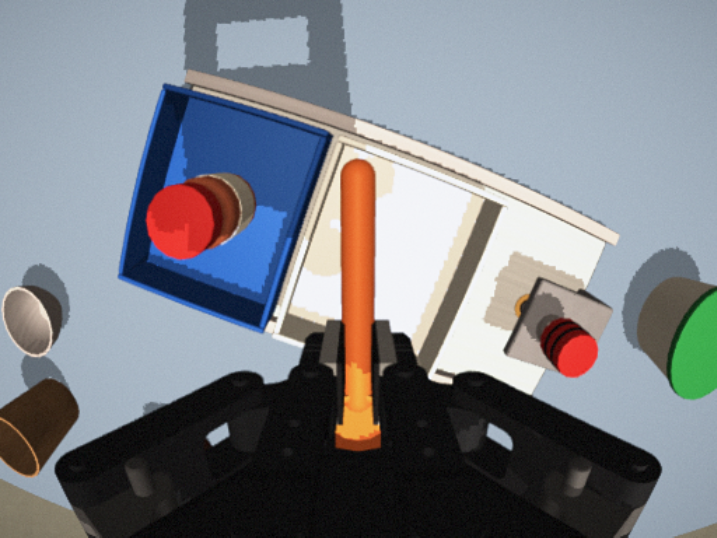

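The jar stands upright in the blue bin (red cap at (182,220)). The spoon is over the white bin at the planned slant, and the knob is at (575,350). Lowering.

>>> {"api": "send_rows", "payload": {"moves": [{"tx": 0, "ty": 0, "tz": -0.12, "rx": 0, "ry": 0, "rz": 0, "fingers": 1}, {"tx": 0, "ty": 0, "tz": -0.3, "rx": 0, "ry": 0, "rz": 0, "fingers": 1}, {"tx": 0, "ty": 0, "tz": -0.48, "rx": 0, "ry": 0, "rz": 0, "fingers": 1}, {"tx": 0, "ty": 0, "tz": -0.64, "rx": 0, "ry": 0, "rz": 0, "fingers": 1}, {"tx": 0, "ty": 0, "tz": -0.78, "rx": 0, "ry": 0, "rz": 0, "fingers": 1}, {"tx": 0, "ty": 0, "tz": -0.87, "rx": 0, "ry": 0, "rz": 0, "fingers": 1}, {"tx": 0, "ty": 0, "tz": -0.92, "rx": 0, "ry": 0, "rz": 0, "fingers": 1}, {"tx": 0, "ty": 0, "tz": -0.925, "rx": 0, "ry": 0, "rz": 0, "fingers": 1}]}}

```text
time_s: 23.9
tcp_pos: [557.1, 163.6, 21.4]
eef_rot: [-0.058, 0.998, -0.0, 0.0]
contact_force: [-0.1, 0.2, 1.6]
grip_width: 9.3
finger_force: 58.8
```

>>> {"api": "send_rows", "payload": {"moves": [{"tx": 0, "ty": 0, "tz": 0, "rx": 0, "ry": 0, "rz": 0, "fingers": 0.5}, {"tx": 0, "ty": 0, "tz": 0, "rx": 0, "ry": 0, "rz": 0, "fingers": 0.5}, {"tx": 0, "ty": 0, "tz": 0.05, "rx": 0, "ry": 0, "rz": 0, "fingers": 0.5}, {"tx": 0, "ty": 0, "tz": 0.2, "rx": 0, "ry": 0, "rz": 0, "fingers": 0.5}, {"tx": 0, "ty": 0, "tz": 0.4, "rx": 0, "ry": 0, "rz": 0, "fingers": 0.5}, {"tx": 0, "ty": 0, "tz": 0.6, "rx": 0, "ry": 0, "rz": 0, "fingers": 0.2}, {"tx": 0, "ty": 0, "tz": 0.8, "rx": 0, "ry": 0, "rz": 0, "fingers": 0.2}, {"tx": 0, "ty": 0, "tz": 0.925, "rx": 0, "ry": 0, "rz": 0, "fingers": 0.2}]}}

```text
time_s: 24.9
tcp_pos: [557.5, 163.8, 162.6]
eef_rot: [-0.058, 0.998, 0.0, 0.002]
contact_force: [-0.4, 0.3, 0.2]
grip_width: 34.2
finger_force: 0.0
```

>>> {"api": "send_rows", "payload": {"moves": [{"tx": 0.01, "ty": -0.07, "tz": 0, "rx": 0, "ry": 0, "rz": -0.01, "fingers": 0.2}, {"tx": 0.02, "ty": -0.18, "tz": 0, "rx": 0, "ry": 0, "rz": -0.025, "fingers": 0.2}, {"tx": 0.04, "ty": -0.31, "tz": 0, "rx": 0, "ry": 0, "rz": -0.04, "fingers": 0.2}, {"tx": 0.06, "ty": -0.45, "tz": 0, "rx": 0, "ry": 0, "rz": -0.055, "fingers": 0.2}, {"tx": 0.08, "ty": -0.58, "tz": 0, "rx": 0, "ry": 0, "rz": -0.07, "fingers": 0.2}, {"tx": 0.095, "ty": -0.71, "tz": 0, "rx": 0, "ry": 0, "rz": -0.085, "fingers": 0.2}, {"tx": 0.11, "ty": -0.84, "tz": 0, "rx": 0, "ry": 0, "rz": -0.1, "fingers": 0.2}, {"tx": 0.126, "ty": -0.972, "tz": 0, "rx": 0, "ry": 0, "rz": -0.1118, "fingers": 0.2}]}}

```text
time_s: 25.9
tcp_pos: [575.4, 17.3, 159.9]
eef_rot: [0.29, 0.957, -0.0, -0.0]
contact_force: [-0.1, -0.1, 0.1]
grip_width: 34.5
finger_force: 0.0
```

>>> {"api": "send_rows", "payload": {"moves": [{"tx": 0.015, "ty": -0.12, "tz": 0, "rx": 0, "ry": 0, "rz": 0, "fingers": 0.2}, {"tx": 0.03, "ty": -0.24, "tz": 0, "rx": 0, "ry": 0, "rz": 0, "fingers": 0.2}, {"tx": 0.045, "ty": -0.36, "tz": 0, "rx": 0, "ry": 0, "rz": 0, "fingers": 0.2}, {"tx": 0.06, "ty": -0.48, "tz": 0, "rx": 0, "ry": 0, "rz": 0, "fingers": 0.2}, {"tx": 0.08, "ty": -0.61, "tz": 0, "rx": 0, "ry": 0, "rz": 0, "fingers": 0.2}, {"tx": 0.095, "ty": -0.73, "tz": 0, "rx": 0, "ry": 0, "rz": 0, "fingers": 0.2}, {"tx": 0.11, "ty": -0.85, "tz": 0, "rx": 0, "ry": 0, "rz": 0, "fingers": 0.2}, {"tx": 0.126, "ty": -0.972, "tz": 0, "rx": 0, "ry": 0, "rz": 0, "fingers": 0.2}]}}

```text
time_s: 26.9
tcp_pos: [594.7, -129.1, 160.1]
eef_rot: [0.289, 0.957, 0.0, 0.0]
contact_force: [-0.1, -1.0, 0.0]
grip_width: 33.9
finger_force: 0.0
```

>>> {"api": "send_rows", "payload": {"moves": [{"tx": 0.015, "ty": -0.13, "tz": 0, "rx": 0, "ry": 0, "rz": 0, "fingers": 0.2}, {"tx": 0.04, "ty": -0.29, "tz": -0.06, "rx": 0, "ry": 0, "rz": 0, "fingers": 0.2}, {"tx": 0.06, "ty": -0.46, "tz": -0.14, "rx": 0, "ry": 0, "rz": 0, "fingers": 0.2}, {"tx": 0.08, "ty": -0.63, "tz": -0.24, "rx": 0, "ry": 0, "rz": 0, "fingers": 0.2}, {"tx": 0.1, "ty": -0.79, "tz": -0.34, "rx": 0, "ry": 0, "rz": 0, "fingers": 0.2}, {"tx": 0.12, "ty": -0.92, "tz": -0.42, "rx": 0, "ry": 0, "rz": 0, "fingers": 0.2}, {"tx": 0.126, "ty": -0.972, "tz": -0.467, "rx": 0, "ry": 0, "rz": 0, "fingers": 0.2}, {"tx": 0.126, "ty": -0.972, "tz": -0.467, "rx": 0, "ry": 0, "rz": 0, "fingers": 0.2}]}}

```text
time_s: 27.9
tcp_pos: [613.0, -273.8, 89.0]
eef_rot: [0.289, 0.957, 0.0, -0.001]
contact_force: [0.4, -0.8, -0.0]
grip_width: 34.1
finger_force: 0.0
```

```bash
python3 -c "
from fit import *
wrist_spoon('w5.png',613,-273); print(read_state()['tcp_pos'])
im,d=get_image('top'); save('t2.png',im[150:260,120:330],3.5)
im2,d=get_image('side')
"
```

```text
w5.png (array([ 615.5, -273.3]), np.float64(-33.3), np.float64(119.0), 2098)
[ 613.372738   -273.4683585    89.76117496]
```

View pics/t2.png

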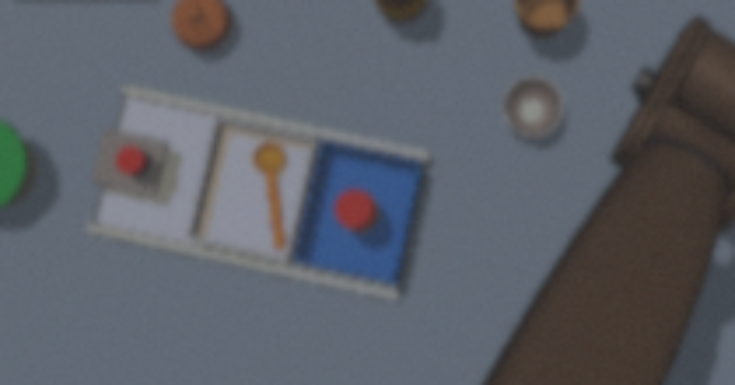

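Spoon a lies flat in the white bin, bowl at (268,158) and handle end at (280,245). The jar is upright in the blue bin at (355,210). Gripping spoon b.

>>> {"api": "send_rows", "payload": {"moves": [{"tx": 0.012, "ty": 0, "tz": -0.08, "rx": 0, "ry": 0, "rz": 0, "fingers": 0.2}, {"tx": 0.012, "ty": 0, "tz": -0.2, "rx": 0, "ry": 0, "rz": 0, "fingers": 0.2}, {"tx": 0.012, "ty": 0, "tz": -0.34, "rx": 0, "ry": 0, "rz": 0, "fingers": 0.2}, {"tx": 0.012, "ty": 0, "tz": -0.46, "rx": 0, "ry": 0, "rz": 0, "fingers": 0.2}, {"tx": 0.012, "ty": 0, "tz": -0.54, "rx": 0, "ry": 0, "rz": 0, "fingers": 0.2}, {"tx": 0.012, "ty": 0, "tz": -0.573, "rx": 0, "ry": 0, "rz": 0, "fingers": 0.2}, {"tx": 0.012, "ty": 0, "tz": -0.573, "rx": 0, "ry": 0, "rz": 0, "fingers": 0.2}, {"tx": 0.012, "ty": 0, "tz": -0.573, "rx": 0, "ry": 0, "rz": 0, "fingers": 1}]}}

```text
time_s: 29.05
tcp_pos: [615.9, -274.1, 5.0]
eef_rot: [0.289, 0.957, -0.0, 0.001]
contact_force: [0.2, 0.1, 0.1]
grip_width: 17.0
finger_force: 0.0
```

>>> {"api": "send_rows", "payload": {"moves": [{"tx": 0, "ty": 0, "tz": 0, "rx": 0, "ry": 0, "rz": 0, "fingers": 1}, {"tx": 0, "ty": 0, "tz": 0, "rx": 0, "ry": 0, "rz": 0, "fingers": 1}, {"tx": 0, "ty": 0, "tz": 0, "rx": 0, "ry": 0, "rz": 0, "fingers": 1}, {"tx": 0, "ty": 0, "tz": 0, "rx": 0, "ry": 0, "rz": 0, "fingers": 1}, {"tx": 0, "ty": 0, "tz": 0.08, "rx": 0, "ry": 0, "rz": 0, "fingers": 1}, {"tx": 0, "ty": 0, "tz": 0.3, "rx": 0, "ry": 0, "rz": 0, "fingers": 1}, {"tx": 0, "ty": 0, "tz": 0.6, "rx": 0, "ry": 0, "rz": 0, "fingers": 1}, {"tx": 0, "ty": 0, "tz": 0.9, "rx": 0, "ry": 0, "rz": 0, "fingers": 1}]}}

```text
time_s: 30.05
tcp_pos: [614.5, -273.3, 139.7]
eef_rot: [0.289, 0.957, 0.0, -0.001]
contact_force: [0.4, 0.2, -0.2]
grip_width: 9.2
finger_force: 58.7
```

>>> {"api": "send_rows", "payload": {"moves": [{"tx": -0.01, "ty": 0.06, "tz": 0.03, "rx": 0, "ry": 0, "rz": -0.008, "fingers": 1}, {"tx": -0.02, "ty": 0.14, "tz": 0.07, "rx": 0, "ry": 0, "rz": -0.02, "fingers": 1}, {"tx": -0.03, "ty": 0.25, "tz": 0.11, "rx": 0, "ry": 0, "rz": -0.032, "fingers": 1}, {"tx": -0.045, "ty": 0.36, "tz": 0.14, "rx": 0, "ry": 0, "rz": -0.045, "fingers": 1}, {"tx": -0.06, "ty": 0.47, "tz": 0.16, "rx": 0, "ry": 0, "rz": -0.058, "fingers": 1}, {"tx": -0.07, "ty": 0.58, "tz": 0.167, "rx": 0, "ry": 0, "rz": -0.071, "fingers": 1}, {"tx": -0.085, "ty": 0.68, "tz": 0.167, "rx": 0, "ry": 0, "rz": -0.084, "fingers": 1}, {"tx": -0.0973, "ty": 0.791, "tz": 0.167, "rx": 0, "ry": 0, "rz": -0.0971, "fingers": 1}]}}

```text
time_s: 31.05
tcp_pos: [600.0, -154.3, 163.8]
eef_rot: [0.564, 0.826, -0.0, -0.001]
contact_force: [0.1, 0.2, 0.4]
grip_width: 9.6
finger_force: 58.7
```

>>> {"api": "send_rows", "payload": {"moves": [{"tx": -0.012, "ty": 0.1, "tz": 0, "rx": 0, "ry": 0, "rz": -0.012, "fingers": 1}, {"tx": -0.024, "ty": 0.2, "tz": 0, "rx": 0, "ry": 0, "rz": -0.024, "fingers": 1}, {"tx": -0.036, "ty": 0.3, "tz": 0, "rx": 0, "ry": 0, "rz": -0.036, "fingers": 1}, {"tx": -0.048, "ty": 0.4, "tz": 0, "rx": 0, "ry": 0, "rz": -0.048, "fingers": 1}, {"tx": -0.06, "ty": 0.5, "tz": 0, "rx": 0, "ry": 0, "rz": -0.06, "fingers": 1}, {"tx": -0.072, "ty": 0.6, "tz": 0, "rx": 0, "ry": 0, "rz": -0.072, "fingers": 1}, {"tx": -0.085, "ty": 0.7, "tz": 0, "rx": 0, "ry": 0, "rz": -0.085, "fingers": 1}, {"tx": -0.0973, "ty": 0.791, "tz": 0, "rx": 0, "ry": 0, "rz": -0.0971, "fingers": 1}]}}

```text
time_s: 32.05
tcp_pos: [585.4, -35.7, 163.8]
eef_rot: [0.786, 0.618, -0.0, -0.0]
contact_force: [-0.5, 0.4, 0.0]
grip_width: 9.5
finger_force: 58.7
```

>>> {"api": "send_rows", "payload": {"moves": [{"tx": -0.012, "ty": 0.1, "tz": 0, "rx": 0, "ry": 0, "rz": -0.012, "fingers": 1}, {"tx": -0.024, "ty": 0.2, "tz": 0, "rx": 0, "ry": 0, "rz": -0.024, "fingers": 1}, {"tx": -0.036, "ty": 0.3, "tz": 0, "rx": 0, "ry": 0, "rz": -0.036, "fingers": 1}, {"tx": -0.048, "ty": 0.4, "tz": 0, "rx": 0, "ry": 0, "rz": -0.048, "fingers": 1}, {"tx": -0.06, "ty": 0.5, "tz": 0, "rx": 0, "ry": 0, "rz": -0.06, "fingers": 1}, {"tx": -0.072, "ty": 0.6, "tz": 0, "rx": 0, "ry": 0, "rz": -0.072, "fingers": 1}, {"tx": -0.085, "ty": 0.7, "tz": 0, "rx": 0, "ry": 0, "rz": -0.085, "fingers": 1}, {"tx": -0.0973, "ty": 0.791, "tz": 0, "rx": 0, "ry": 0, "rz": -0.0971, "fingers": 1}]}}

```text
time_s: 33.05
tcp_pos: [570.8, 82.8, 163.8]
eef_rot: [0.935, 0.354, -0.001, -0.0]
contact_force: [0.0, -0.6, -0.2]
grip_width: 9.0
finger_force: 58.7
```

>>> {"api": "send_rows", "payload": {"moves": [{"tx": -0.012, "ty": 0.1, "tz": 0, "rx": 0, "ry": 0, "rz": -0.012, "fingers": 1}, {"tx": -0.025, "ty": 0.22, "tz": 0, "rx": 0, "ry": 0, "rz": -0.026, "fingers": 1}, {"tx": -0.042, "ty": 0.35, "tz": 0, "rx": 0, "ry": 0, "rz": -0.042, "fingers": 1}, {"tx": -0.06, "ty": 0.49, "tz": 0, "rx": 0, "ry": 0, "rz": -0.059, "fingers": 1}, {"tx": -0.077, "ty": 0.63, "tz": 0, "rx": 0, "ry": 0, "rz": -0.076, "fingers": 1}, {"tx": -0.092, "ty": 0.75, "tz": 0, "rx": 0, "ry": 0, "rz": -0.09, "fingers": 1}, {"tx": -0.0973, "ty": 0.791, "tz": 0, "rx": 0, "ry": 0, "rz": -0.0971, "fingers": 1}, {"tx": -0.0973, "ty": 0.791, "tz": 0, "rx": 0, "ry": 0, "rz": -0.0971, "fingers": 1}]}}

```text
time_s: 34.05
tcp_pos: [556.3, 201.2, 163.8]
eef_rot: [0.998, 0.058, -0.0, 0.0]
contact_force: [-0.2, -0.6, 0.4]
grip_width: 9.0
finger_force: 58.7
```

```bash
python3 -c "
from fit import *
s=read_state();im,d=get_image('wrist');save('w6.png',im,1.4);print(s['q'].round(2) if hasattr(s['q'],'round') else s['q'],s['tcp_pos'],s['grip_width'],Rotation.from_quat(s['eef_rot']).as_matrix()[:,1])"
```

```text
[ 0.18  0.17  1.84 -0.    1.13  1.63] [556.25955108 201.24328082 163.80021872] 9.029324507060949 [ 1.16693604e-01 -9.93167952e-01  1.49044184e-04]
```

View pics/w6.png

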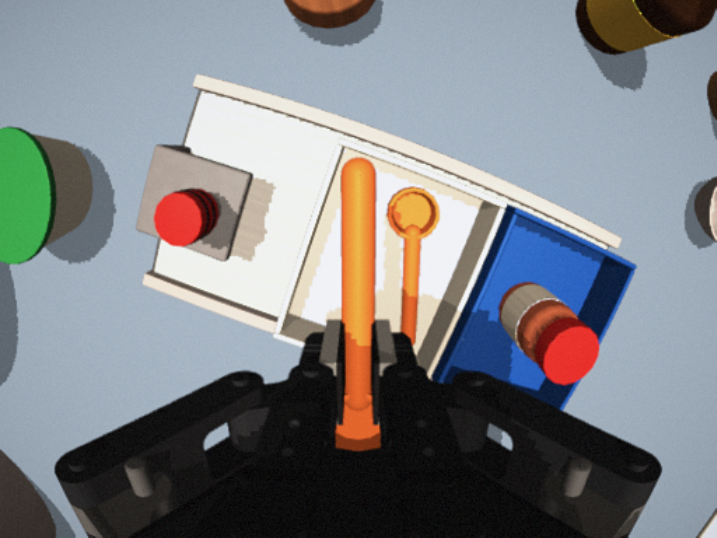

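Spoon b is held antiparallel over the free half of the white bin. Spoon a's bowl is at (412,212), well clear of it. Lowering.

>>> {"api": "send_rows", "payload": {"moves": [{"tx": 0, "ty": 0, "tz": -0.12, "rx": 0, "ry": 0, "rz": 0, "fingers": 1}, {"tx": 0, "ty": 0, "tz": -0.3, "rx": 0, "ry": 0, "rz": 0, "fingers": 1}, {"tx": 0, "ty": 0, "tz": -0.48, "rx": 0, "ry": 0, "rz": 0, "fingers": 1}, {"tx": 0, "ty": 0, "tz": -0.65, "rx": 0, "ry": 0, "rz": 0, "fingers": 1}, {"tx": 0, "ty": 0, "tz": -0.8, "rx": 0, "ry": 0, "rz": 0, "fingers": 1}, {"tx": 0, "ty": 0, "tz": -0.9, "rx": 0, "ry": 0, "rz": 0, "fingers": 1}, {"tx": 0, "ty": 0, "tz": -0.945, "rx": 0, "ry": 0, "rz": 0, "fingers": 1}, {"tx": 0, "ty": 0, "tz": -0.951, "rx": 0, "ry": 0, "rz": 0, "fingers": 1}]}}

```text
time_s: 35.1
tcp_pos: [557.3, 200.8, 21.6]
eef_rot: [0.998, 0.058, 0.0, -0.0]
contact_force: [-0.4, 0.2, -0.3]
grip_width: 9.4
finger_force: 58.8
```

>>> {"api": "send_rows", "payload": {"moves": [{"tx": 0, "ty": 0, "tz": 0, "rx": 0, "ry": 0, "rz": 0, "fingers": 0.5}, {"tx": 0, "ty": 0, "tz": 0, "rx": 0, "ry": 0, "rz": 0, "fingers": 0.5}, {"tx": 0, "ty": 0, "tz": 0.05, "rx": 0, "ry": 0, "rz": 0, "fingers": 0.5}, {"tx": 0, "ty": 0, "tz": 0.2, "rx": 0, "ry": 0, "rz": 0, "fingers": 0.5}, {"tx": 0, "ty": 0, "tz": 0.4, "rx": 0, "ry": 0, "rz": 0, "fingers": 0.5}, {"tx": 0, "ty": 0, "tz": 0.6, "rx": 0, "ry": 0, "rz": 0, "fingers": 0.2}, {"tx": 0, "ty": 0, "tz": 0.8, "rx": 0, "ry": 0, "rz": 0, "fingers": -0.5}, {"tx": 0, "ty": 0, "tz": 0.95, "rx": 0, "ry": 0, "rz": 0, "fingers": -0.5}]}}

```text
time_s: 36.1
tcp_pos: [557.5, 201.1, 166.5]
eef_rot: [0.998, 0.058, 0.001, -0.0]
contact_force: [-0.5, -0.1, 0.3]
grip_width: 64.0
finger_force: 0.0
```

>>> {"api": "send_rows", "payload": {"moves": [{"tx": 0.02, "ty": 0.07, "tz": 0, "rx": 0, "ry": 0, "rz": 0, "fingers": -0.5}, {"tx": 0.05, "ty": 0.18, "tz": 0, "rx": 0, "ry": 0, "rz": 0, "fingers": -0.5}, {"tx": 0.08, "ty": 0.3, "tz": 0, "rx": 0, "ry": 0, "rz": 0, "fingers": -0.5}, {"tx": 0.11, "ty": 0.43, "tz": 0, "rx": 0, "ry": 0, "rz": 0, "fingers": -0.5}, {"tx": 0.14, "ty": 0.54, "tz": 0, "rx": 0, "ry": 0, "rz": 0, "fingers": -0.5}, {"tx": 0.165, "ty": 0.62, "tz": 0, "rx": 0, "ry": 0, "rz": 0, "fingers": -0.5}, {"tx": 0.18, "ty": 0.653, "tz": 0, "rx": 0, "ry": 0, "rz": 0, "fingers": -0.5}, {"tx": 0.18, "ty": 0.653, "tz": 0, "rx": 0, "ry": 0, "rz": 0, "fingers": -0.5}]}}

```text
time_s: 37.1
tcp_pos: [584.0, 299.0, 163.9]
eef_rot: [0.998, 0.058, -0.0, 0.0]
contact_force: [0.5, -0.1, -1.1]
grip_width: 64.1
finger_force: 0.0
```

```bash
python3 -c "
from fit import *
s=read_state();im,d=get_image('wrist');save('w7.png',im,1.4);print(s['tcp_pos'],s['grip_width'])
h=cv2.cvtColor(im,cv2.COLOR_RGB2HSV)
m=(h[...,1]>180)&((h[...,0]<5)|(h[...,0]>175))&(h[...,2]>90)
n,l,st,ce=cv2.connectedComponentsWithStats(m.astype('u1'))
for k in range(1,n):
    if st[k,4]>150:
        v,u=np.nonzero(l==k);print(st[k],cv2.minEnclosingCircle(wrist_world(101,np.c_[u,v])[:,:2].astype('f4')))
"
```

```text
[583.9625279  298.98211229 163.9027624 ] 64.12294787927681
[ 233  186   39   40 1215] ((586.1380615234375, 300.08221435546875), 15.009758949279785)
[459 258  30  39 849] ((535.3751220703125, 70.05854034423828), 27.552268981933594)
```

View pics/w7.png

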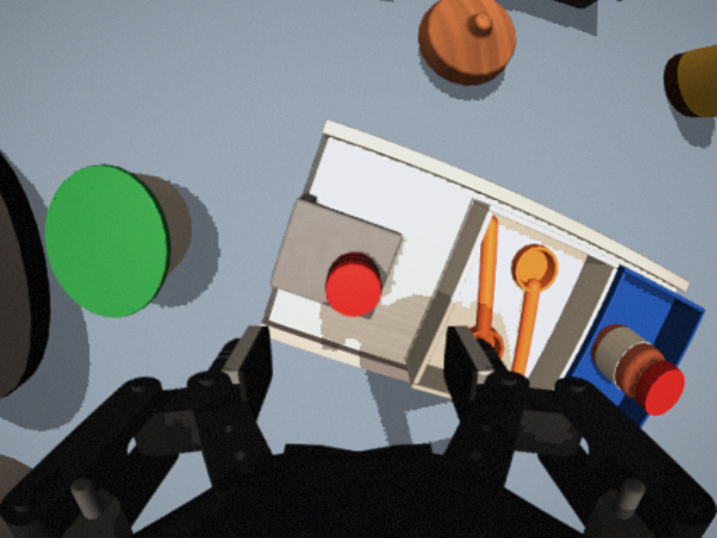

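The knob is at (353,285), just ahead of the fingers. It measures (586,300) with a 15 mm radius, which fits. Both spoons lie in the white bin and the jar stands in the blue one. Going down on the knob with a 2 mm correction in x and 1 mm in y.

>>> {"api": "send_rows", "payload": {"moves": [{"tx": 0.013, "ty": 0.007, "tz": -0.05, "rx": 0, "ry": 0, "rz": 0, "fingers": -0.5}, {"tx": 0.013, "ty": 0.007, "tz": -0.15, "rx": 0, "ry": 0, "rz": 0, "fingers": -0.5}, {"tx": 0.013, "ty": 0.007, "tz": -0.28, "rx": 0, "ry": 0, "rz": 0, "fingers": -0.5}, {"tx": 0.013, "ty": 0.007, "tz": -0.41, "rx": 0, "ry": 0, "rz": 0, "fingers": -0.5}, {"tx": 0.013, "ty": 0.007, "tz": -0.53, "rx": 0, "ry": 0, "rz": 0, "fingers": -0.5}, {"tx": 0.013, "ty": 0.007, "tz": -0.61, "rx": 0, "ry": 0, "rz": 0, "fingers": -0.5}, {"tx": 0.013, "ty": 0.007, "tz": -0.645, "rx": 0, "ry": 0, "rz": 0, "fingers": -0.5}, {"tx": 0.013, "ty": 0.007, "tz": -0.645, "rx": 0, "ry": 0, "rz": 0, "fingers": -0.5}]}}

```text
time_s: 38.15
tcp_pos: [585.9, 300.0, 67.1]
eef_rot: [0.998, 0.058, -0.0, -0.0]
contact_force: [-0.4, 0.8, -0.5]
grip_width: 64.2
finger_force: 0.0
```

>>> {"api": "send_rows", "payload": {"moves": [{"tx": 0, "ty": 0, "tz": 0, "rx": 0, "ry": 0, "rz": 0, "fingers": 1}, {"tx": 0, "ty": 0, "tz": 0, "rx": 0, "ry": 0, "rz": 0, "fingers": 1}, {"tx": 0, "ty": 0, "tz": 0, "rx": 0, "ry": 0, "rz": 0, "fingers": 1}, {"tx": 0, "ty": 0, "tz": 0, "rx": 0, "ry": 0, "rz": 0, "fingers": 1}, {"tx": 0, "ty": 0, "tz": 0, "rx": 0, "ry": 0, "rz": 0, "fingers": 1}, {"tx": 0, "ty": 0, "tz": 0, "rx": 0, "ry": 0, "rz": 0, "fingers": 1}, {"tx": 0, "ty": 0, "tz": 0, "rx": 0, "ry": 0, "rz": 0, "fingers": 1}, {"tx": 0, "ty": 0, "tz": 0, "rx": 0, "ry": 0, "rz": 0, "fingers": 1}]}}

```text
time_s: 39.15
tcp_pos: [586.3, 301.7, 68.7]
eef_rot: [0.998, 0.057, 0.001, -0.002]
contact_force: [-0.7, 4.8, 2.2]
grip_width: 28.5
finger_force: 59.2
```

Run:
```python
from fit import *
s=read_state();print(s['tcp_pos'],s['contact_force'],s['wrist_torque'],s['grip_width'])
a=np.radians(-13.15);ux=np.array([np.cos(a),np.sin(a)]);uy=np.array([-ux[1],ux[0]])
for c in ('top','side'):
    im,d=get_image(c);v,u=np.mgrid[:384,:512];P=world(c,d,np.c_[u.ravel(),v.ravel()])[0].reshape(384,512,3)
    h=cv2.cvtColor(im,cv2.COLOR_RGB2HSV)
    m=(h[...,1]>110)&(h[...,0]>4)&(h[...,0]<24)&(np.hypot(P[...,0]-557,P[...,1]-182)<90)&(P[...,2]>12)
    q=P[m];b=(q[:,:2]-[556.9,182.5]);print(c,m.sum(),'x',np.percentile(b@ux,[1,99]),'y',np.percentile(b@uy,[1,99]),'z',np.percentile(q[:,2],[5,50,95,99]))
```

```text
[586.25217292 301.73999675  68.7005489 ] [-0.74556203  4.82355091  2.22062125] [0.83435569 0.2169943  0.02847683] 28.506317699683457
top 178 x [-48.32807444  55.61133709] y [-41.49781833  37.21012755] z [17.1200691  25.87127483 33.59383371 36.17888539]
side 845 x [-87.10262572  53.63083542] y [-20.19790451  79.28553818] z [ 22.33548227 356.5316163  422.13382592 436.21892058]
```

Gripped: width 28.5 mm, 59 N, and both spoons read low inside the bin. Pulling straight up slowly, easing out the 1.5 mm of side load.

>>> {"api": "send_rows", "payload": {"moves": [{"tx": 0.001, "ty": 0.01, "tz": 0.01, "rx": 0, "ry": 0, "rz": 0, "fingers": 1}, {"tx": 0.001, "ty": 0.01, "tz": 0.03, "rx": 0, "ry": 0, "rz": 0, "fingers": 1}, {"tx": 0.001, "ty": 0.01, "tz": 0.055, "rx": 0, "ry": 0, "rz": 0, "fingers": 1}, {"tx": 0.001, "ty": 0.01, "tz": 0.08, "rx": 0, "ry": 0, "rz": 0, "fingers": 1}, {"tx": 0.001, "ty": 0.01, "tz": 0.105, "rx": 0, "ry": 0, "rz": 0, "fingers": 1}, {"tx": 0.001, "ty": 0.01, "tz": 0.13, "rx": 0, "ry": 0, "rz": 0, "fingers": 1}, {"tx": 0.001, "ty": 0.01, "tz": 0.147, "rx": 0, "ry": 0, "rz": 0, "fingers": 1}, {"tx": 0.001, "ty": 0.01, "tz": 0.147, "rx": 0, "ry": 0, "rz": 0, "fingers": 1}]}}

```text
time_s: 40.25
tcp_pos: [586.2, 301.7, 86.8]
eef_rot: [0.998, 0.057, 0.001, -0.001]
contact_force: [6.6, 5.8, -12.7]
grip_width: 28.1
finger_force: 59.9
```

>>> {"api": "send_rows", "payload": {"moves": [{"tx": 0, "ty": 0, "tz": 0.005, "rx": 0, "ry": 0, "rz": 0, "fingers": 1}, {"tx": 0, "ty": 0, "tz": 0.01, "rx": 0, "ry": 0, "rz": 0, "fingers": 1}, {"tx": 0, "ty": 0, "tz": 0.015, "rx": 0, "ry": 0, "rz": 0, "fingers": 1}, {"tx": 0, "ty": 0, "tz": 0.02, "rx": 0, "ry": 0, "rz": 0, "fingers": 1}, {"tx": 0, "ty": 0, "tz": 0.025, "rx": 0, "ry": 0, "rz": 0, "fingers": 1}, {"tx": 0, "ty": 0, "tz": 0.03, "rx": 0, "ry": 0, "rz": 0, "fingers": 1}, {"tx": 0, "ty": 0, "tz": 0.036, "rx": 0, "ry": 0, "rz": 0, "fingers": 1}, {"tx": 0, "ty": 0, "tz": 0.036, "rx": 0, "ry": 0, "rz": 0, "fingers": 1}]}}

```text
time_s: 41.25
tcp_pos: [586.2, 301.7, 90.8]
eef_rot: [0.998, 0.057, 0.001, -0.001]
contact_force: [8.6, 7.8, -15.9]
grip_width: 28.6
finger_force: 60.4
```

Run:
```python
from fit import *
im,d=get_image('side')
s=read_state();print(s['tcp_pos'],s['contact_force'],s['wrist_torque'],s['grip_width'],s['time_s'])
im,d=get_image('wrist');save('w8.png',im,1.4)
```

```text
[586.11858201 301.67396956  90.80665243] [  8.30810886   7.06229697 -15.71997496] [ 1.08168447 -1.38783524  0.01190768] 28.422115303111926 41.3
```

View pics/w8.png

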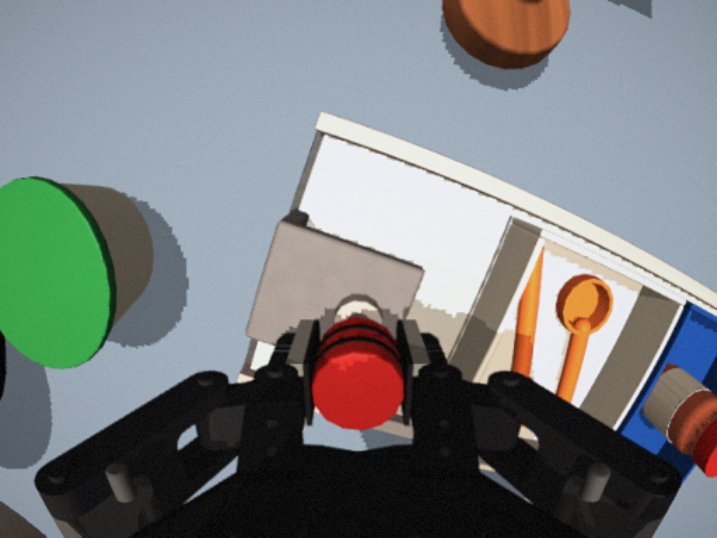

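The knob is held at (358,375) with the bright pin shaft showing below it. The rise is about 22 mm. A small extra pull will confirm the stop.

>>> {"api": "send_rows", "payload": {"moves": [{"tx": 0, "ty": 0, "tz": 0.004, "rx": 0, "ry": 0, "rz": 0, "fingers": 1}, {"tx": 0, "ty": 0, "tz": 0.008, "rx": 0, "ry": 0, "rz": 0, "fingers": 1}, {"tx": 0, "ty": 0, "tz": 0.012, "rx": 0, "ry": 0, "rz": 0, "fingers": 1}, {"tx": 0, "ty": 0, "tz": 0.016, "rx": 0, "ry": 0, "rz": 0, "fingers": 1}, {"tx": 0, "ty": 0, "tz": 0.016, "rx": 0, "ry": 0, "rz": 0, "fingers": 1}, {"tx": 0, "ty": 0, "tz": 0.016, "rx": 0, "ry": 0, "rz": 0, "fingers": 1}, {"tx": 0, "ty": 0, "tz": 0.016, "rx": 0, "ry": 0, "rz": 0, "fingers": 1}, {"tx": 0, "ty": 0, "tz": 0.016, "rx": 0, "ry": 0, "rz": 0, "fingers": 1}]}}

```text
time_s: 42.35
tcp_pos: [586.1, 301.7, 90.9]
eef_rot: [0.998, 0.057, 0.001, -0.001]
contact_force: [13.1, 8.4, -24.2]
grip_width: 28.4
finger_force: 60.9
```

The height no longer changes (90.9 mm) while the force climbs to 24 N, so the knob is at its stop and firmly held. Handing in.

```bash
python3 -c "
from rig import *
print(finish_job())"
```

```text
the job is handed in; nothing more can be done
None
```

The job is handed in at about 42 s: the jar stands upright in the blue bin, both orange spoons lie in the white bin, and the lock-pin knob is held at its upper stop, about 22 mm up.

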